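Print a label for the jar on the scale

TASK

A new label roll is in the printer on the sweets stall's counter: print a label for the jar on the scale. With the closed fingertips, push the printer's open cover down fully shut, then press the raised end of the rocker switch so the printer is on, then press the long bar key on the scale fully down for a moment and let it spring back. Pick nothing up, do not press the round and square keys, and leave the jar on the pan and the things around where they stand.

Things in the scene. Friction and masses are not known exactly. Their poses are not given: they have to be found in the camera images.
- printer: grey plastic label printer, fixed, 190 (its x, depth) x 220 (its y, width) x 115 high to the top of its housing; origin at the centre of its underside; its x axis points to its rear, away from the robot, z up. Hinged cover on the left (+y) part of its top, rocker switch on the right (-y) strip of its top. It turns up to 0.22 rad either way and may stand on the left or the right of the scale
- cover_hinge (a point): middle of the cover's hinge line, fixed on the printer, 119 mm above the counter, at the rear (+x) edge of the cover; the hinge line runs along the printer's y. The frame is the printer's
- cover (a joint): angle of the printer's roll cover in rad: 0 is shut, flat on the housing; it grows as the free front edge rises. It starts standing open at 0.5 to 0.95. The cover is a flat light grey plate 120 long (from the hinge towards the printer's front, -x), 130 wide (y, centred on the hinge point), 8 thick, the hinge in mid-thickness, so that its top is at 123 mm when shut. A stiff hinge (0.12 N m) holds it wherever it is left; 2 to 4 N of push closes it; shut is a firm stop
- cover_edge (a point): middle of the cover's free (front) edge, on its upper face; moves with the cover
- rocker_pivot (a point): pivot of the rocker switch, fixed on the printer, 127 mm above the counter (12 mm above the housing); the pivot line runs along the printer's y. The frame is the printer's
- rocker (a joint): angle of the rocker switch in rad: 0 is off, 0.4 is on (both firm stops). A black tilting plate 50 long (printer's x), 26 wide, 8 thick, the pivot in its middle. Off: its rear end (+x, away from the robot; a small white bar is moulded on it) stands raised by about 5 mm; pressing that end down turns it on. It takes about 3 N on the end, and stays where it is left; it starts at 0 to 0.05
- rocker_on_end (a point): point on the rocker's upper face, 18 mm from the pivot towards the rear end: where to press to switch on; moves with the rocker, down about 7 mm from off to on
- scale: white counter scale, fixed, 210 (its x, depth) x 280 (its y, width) x 55 high, steel weighing pan on its left (+y) part with its top at 62 mm, key panel on its right (-y) part; origin at the centre of its underside; turned up to 0.22 rad either way. Three dark grey keys stand in a column along its x on the panel, 65 mm apart, 90 mm to the right (-y) of its centre; which key is in which place changes
- bar_key_top (a point): centre of the top of the long bar key (print), 24 (x) x 70 (y), its top about 67 mm above the counter (12 above the panel)
- bar_key (a joint): travel of the bar key in m: 0 released, 0.005 fully down; spring key, about 4 N at the bottom (1.2 N to start), springs back when released
- round_key_top (a point): centre of the top of the round key (zero), 28 diameter, same height; to be left alone
- round_key (a joint): travel of the round key in m, 0 released, 0.005 down
- square_key_top (a point): centre of the top of the square key (tare), 25 x 25, same height; to be left alone
- square_key (a joint): travel of the square key in m, 0 released, 0.005 down
- jar_pan_mid (a point): middle (half-way up) of the loose jar of sweets standing on the scale's pan, 70 diameter, 75 high; stays where it is
- jar_side_mid (a point): middle (half-way up) of the loose slim jar standing on the counter just to the right (-y) of the scale's key panel, 54 diameter, 85 high; bystander
- label_roll: loose spare roll of labels standing in front of the printer, 60 diameter, 40 high, origin at its underside; bystander
- card_reader: loose card reader lying at the far side of the counter, 160 x 75 x 30, origin at its underside; bystander
- cup: loose white cup at the far side, 76 diameter, 90 high, origin at its underside; bystander
- jar_back: loose jar of sweets at the far side, 70 diameter, 100 high, origin at its underside; bystander
- plant: loose small potted plant at the far side, 84 diameter, about 150 high, origin at its underside; bystander

How it is judged:
By the outcome, as a careful person would: the job done as asked, in the order asked, and still so for the second after the job is handed in, with the robot touching nothing.
It also fails if it takes over 56 s, if anything falls off the work surface, if the arm or the gripper's body presses on something with over 40 N, if the wrist force passes 120 N, or if a joint passes its speed limit or range.

ROBOT

A 6-joint arm with a two-finger parallel gripper is mounted at the origin on the work surface. World frame = base frame: x ahead of the robot, y to its left, z up, the work surface at z = 0. Lengths are in m, angles in rad, forces in N, time in s.
With the tool pointing down it reaches from about 0.35 to 0.85 m from the base axis. Payload 8.1 kg.
Tool frame: the origin (TCP) lies midway between the tips of the shut fingers; the grasp point (between the pads) lies 19 mm behind it; z points along the fingers, y is the line along which they close (so a half turn about z gives the same grasp; the last joint's range is limited). The gripper opens to 93 mm and grips with 3 to 60 N. Pads are 15 mm wide; open, the fingers measure 128 mm over their backs; the gripper's body (75 mm by 188 mm) begins 65 mm behind the grasp point.
Start: joints at [-1.371, 0.13, 1.488, -0, 1.523, -0.085], TCP at [0.169, -0.576, 0.219] pointing down, gripper open.
Joint ranges: [-2.96, 2.96], [-0.89, 2.26], [0.02, 2.5], [-1.34, 4.48], [0, 2.73], [-2.66, 2.66]. Speed limits (rad/s): [2.39, 2.39, 2.79, 3.14, 3.14, 3.14].

INTERFACE

Orientations are given as a rotation vector (axis times angle).
In Python, from bench import get_obs, read_camera, camera_params, job_done gives the robot as it stands. The module is installed in compiled form; this text tells all that it offers.
- The arm moves only by the shell command python3 -m jog 'ROWS'. ROWS is JSON, a list of rows, each a list of 7 numbers: the finger opening in cm, from 0 to 9.3, then the shift along the tool's x, y, z in cm, then the turn, a rotation vector about the tool's x, y, z in units of 5 degrees (1.0 is 5 degrees). In form: [[fingers, x, y, z, ax, ay, az], ...]. A call has 1 to 20 rows; each row shifts and turns the commanded pose from where the row before left it, along the tool's axes as they then stand; what a row does not reach is not made up. A row lasts 1/8 s, in which the tool goes at most 62.5 mm and 10.7 degrees, less where a joint would pass 70% of its speed; a pose out of reach is approached as far as the arm can. A call with a gripper value outside its range is refused whole. The fingers move at their own pace and stop on an object; the grip force is fixed at half the most. Time passes only in rows, so rows that do not move let the fingers close. It gives the time, the measured TCP pose, the force, the opening and the grip force at its end, in the units of the state.
- get_obs(): the state, without advancing time (a new reading comes with each control period).
- read_camera(name): name is "side" or "top" or "wrist"; returns the picture (480x640x3 uint8, red, green, blue); there is no depth.
- camera_params(name): a dict with "fx", "fy", "cx", "cy" (pixels), "R" (3x3) and "t" (3): a world point X has camera coordinates R X + t; the wrist camera has in their place "T_tool_cam" (4x4, takes a point from camera to tool coordinates, whose origin is the TCP and whose axes are the flange's). Camera axes: x right, y down, z forward; pixel columns grow to the right and rows downward; lengths in m; the calibration is good to about 2 mm. The wrist camera is an equidistant fisheye: a pixel r from the principal point sees the ray r / f radians off the axis. A picture is of the moment at which its call begins: read the wrist's pose just before it. camera_params takes no time and is no camera call.
- job_done(): hands the job in; it is judged then, once.
The state is a dict: "time": time; "joint_positions": joint angles; "joint_vel": joint speeds; "joint_torque": joint torques, N m; "eef_pos": TCP position; "tool_rot": TCP orientation; "ft_force": force on the tool from outside, world axes, zero at the start; "moment": the same for the moment, N m; "width": opening from 0.0 (shut) to 1.0 (fully open); "gripper_force": force on a finger pad.
Only numpy, scipy, OpenCV 4.12 (cv2) and the standard library are available. Lean on these libraries where they do the work, as an engineer would, in place of code of your own. Each camera call takes 0.05 s, during which the arm holds its last target. There are 200 camera calls.

## Working session

There is one attempt and no reset: what is moved stays moved. The work goes in short steps, Python scripts to look and compute and a shell command to move; the robot and the scene stay as the last step left them, time stands still between calls to the robot, and variables do not carry over. Pictures are saved under pics/ and viewed, at most 10 in all, crops included, and the job is handed in when it is done.

```bash
mkdir -p pics; python3 - <<'E'
from bench import *
import cv2,numpy as np
o=get_obs();print(o['time'],o['eef_pos'],o['tool_rot'],o['ft_force'])
for n in("top","side"):
    cv2.imwrite(f"pics/{n}0.png",read_camera(n)[:,:,::-1]);print(n,camera_params(n))
E
```

```text
0.0 [ 0.16847708 -0.57529556  0.21762138] [-3.10805119e+00 -4.45579591e-01  1.60204213e-04] [-0.36436371 -0.47204506 -0.25884752]
top {'fx': 544.7819659506462, 'fy': 544.7819659506462, 'cx': 317.76288249135183, 'cy': 239.79021725201918, 'R': array([[-0.01625265, -0.99985888,  0.00425074],
       [-0.99878567,  0.01603716, -0.0465832 ],
       [ 0.04650845, -0.00500268, -0.99890537]]), 't': array([-0.04443182,  0.55911801,  1.00950896])}
side {'fx': 506.11742888627754, 'fy': 506.11742888627754, 'cx': 324.54162798897175, 'cy': 238.94596245914994, 'R': array([[ 0.9722351 , -0.23371994,  0.01157131],
       [-0.15517658, -0.68094231, -0.7157079 ],
       [ 0.1751546 ,  0.69404075, -0.69830387]]), 't': array([-0.56181197,  0.11465809,  1.12448179])}
```

View pics/top0.png

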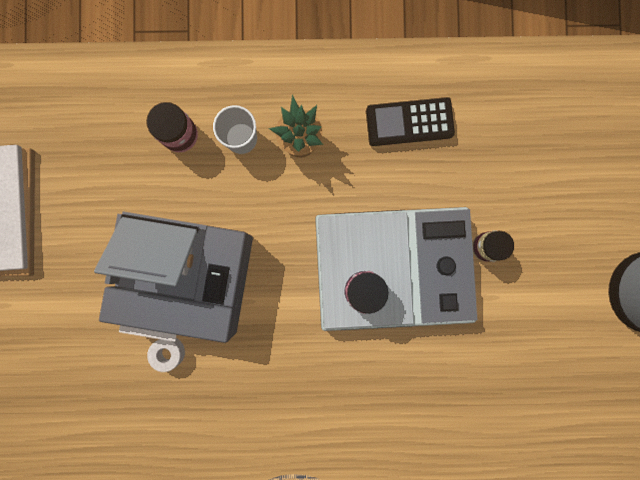

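View pics/side0.png

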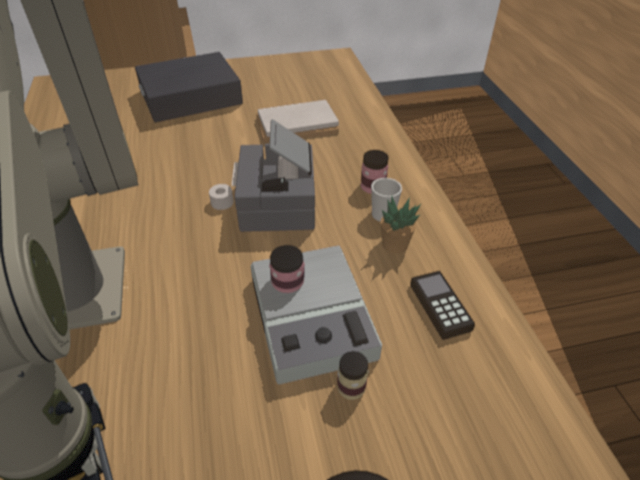

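The top view shows the printer on the left (its rocker near (215,285), cover free edge near (97,275)–(185,283)). The scale is on the right, with the bar key at (444,230), round at (446,266), square at (449,302), and the slim jar at (495,246). I'll zoom in for accurate pixels.

```bash
python3 - <<'E'
import cv2,numpy as np
im=cv2.imread("pics/top0.png")
a=cv2.resize(im[200:350,85:265],None,fx=4,fy=4,interpolation=cv2.INTER_CUBIC)
for i in range(0,180,20): cv2.putText(a,str(85+i),(i*4,10),0,.35,(0,0,255));cv2.line(a,(i*4,0),(i*4,599),(0,0,255) if 0 else (120,120,200),1)
for i in range(0,150,20): cv2.putText(a,str(200+i),(0,i*4+10),0,.35,(0,0,255));cv2.line(a,(0,i*4),(719,i*4),(120,120,200),1)
cv2.imwrite("pics/za.png",a)
E
```

```text
(no output)
```

View pics/za.png

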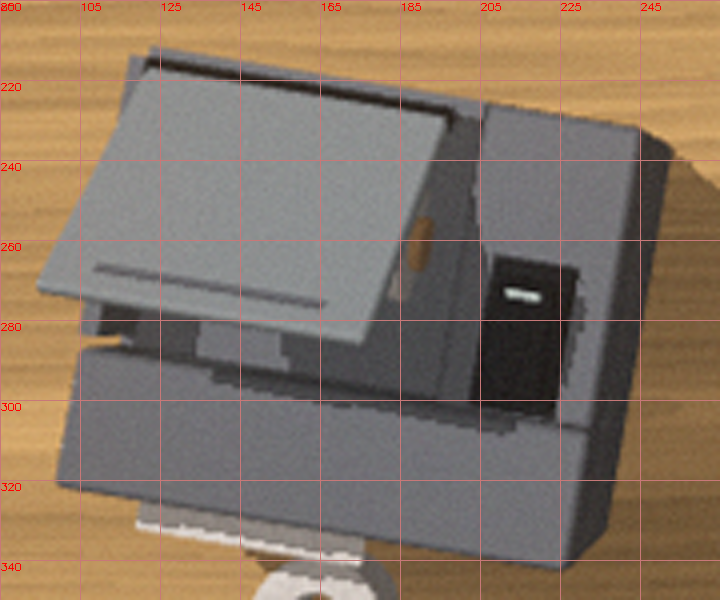

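```bash
cat > h.py <<'E'
import numpy as np
from bench import *
def px(n,uv,z):
    c=camera_params(n);d=c['R'].T@np.array([(uv[0]-c['cx'])/c['fx'],(uv[1]-c['cy'])/c['fy'],1]);o=-c['R'].T@c['t']
    return o+d*(z-o[2])/d[2]
def proj(n,X):
    c=camera_params(n);p=c['R']@X+c['t'];return np.array([c['cx']+c['fx']*p[0]/p[2],c['cy']+c['fy']*p[1]/p[2]])
E
python3 - <<'E'
from h import *
import cv2
from scipy.optimize import least_squares
np.set_printoptions(precision=4,suppress=True)
a,b,c=[px('top',p,.115) for p in((244.5,232),(226.2,342),(99.5,321.7))]
print('housing',a,b,c,np.linalg.norm(a-b),np.linalg.norm(b-c),'yaw',np.arctan2(*(a-b)[1::-1]),np.arctan2(*(c-b)[1::-1])-np.pi/2,'centre',(a+c)/2)
r=[px('top',p,z) for p,z in(((208.7,264.2),.136),((229.5,267),.136),((223.7,303.7),.127),((203.2,301.2),.127))]
print('rocker',np.array(r),'mid',sum(r)/4,np.linalg.norm(r[0]-r[3]),np.linalg.norm(r[0]-r[1]))
h=[px('top',p,.122) for p in((122.5,217),(197.5,228.7))];print('hinge',h,np.linalg.norm(h[0]-h[1]),'mid',sum(h)/2)
hm=sum(h)/2;hm[2]=.119
yaw0=np.arctan2(*(a-b)[1::-1])
E_=[np.array([94.5,272]),np.array([175.5,286])]
def edge(q,s):
    x,y,th,yaw=q;e=np.array([-.12*np.cos(th)-.004*np.sin(th)*-0,s*.065,.12*np.sin(th)+.004*np.cos(th)])
    R=np.array([[np.cos(yaw),-np.sin(yaw),0],[np.sin(yaw),np.cos(yaw),0],[0,0,1]]);return R@e+[x,y,.119]
def hin(q,s):
    x,y,th,yaw=q;R=np.array([[np.cos(yaw),-np.sin(yaw)],[np.sin(yaw),np.cos(yaw)]]);return np.r_[R@[0,s*.065]+[x,y],.122]
f=lambda q:np.r_[proj('top',edge(q,1))-E_[0],proj('top',edge(q,-1))-E_[1],proj('top',hin(q,1))-[122.5,217],proj('top',hin(q,-1))-[197.5,228.7]]
s=least_squares(f,[hm[0],hm[1],.7,yaw0]);print('cover x,y,th,yaw',s.x,s.fun,'edge',(edge(s.x,1)+edge(s.x,-1))/2)
im=cv2.imread('pics/top0.png').astype(int)
g=im.sum(2)
m=(g<190).astype(np.uint8);m[:, :418]=0;m[:215]=0;m[325:]=0;m[:,470:]=0
n,l,st,ce=cv2.connectedComponentsWithStats(m)
for i in range(1,n):
    if st[i,4]>100: print(st[i],ce[i],px('top',ce[i],.066))
# scale corners
ps=[px('top',p,.055) for p in((469,208),(476,321),(322,329))];print('scale',ps,np.linalg.norm(ps[0]-ps[1]),np.linalg.norm(ps[1]-ps[2]),np.arctan2(*(ps[0]-ps[1])[1::-1]))
print('sidejar',px('top',(496,245),.085),'panjar',px('top',(367,292),.137),'plant',px('top',(297,125),.12))
print('T',camera_params('wrist'))
E
```

```text
housing [0.5688 0.0706 0.115 ] [0.3848 0.1031 0.115 ] [0.4221 0.3149 0.115 ] 0.18681874260395187 0.21506505488292044 yaw -0.17462693765948564 -0.17443241206820792 centre [0.4954 0.1928 0.115 ]
rocker [[0.5153 0.1274 0.136 ]
 [0.5101 0.0932 0.136 ]
 [0.4495 0.1047 0.127 ]
 [0.4542 0.1387 0.127 ]] mid [0.4823 0.116  0.1315] 0.06276501547751027 0.03456684803704388
hinge [array([0.5968, 0.274 , 0.122 ]), array([0.5751, 0.1485, 0.122 ])] 0.12744051172929793 mid [0.586  0.2112 0.122 ]
cover x,y,th,yaw [ 0.5862  0.2114  0.6744 -0.1816] [-1.2413  0.1135  1.3692  0.1011 -0.7515 -0.6483  0.6118  0.3969] edge [0.494  0.2283 0.1971]
[423 221  43  18 658] [444.4529 229.6185] [ 0.5704 -0.2794  0.066 ]
[437 257  19  18 272] [445.9926 265.6397] [ 0.5062 -0.2804  0.066 ]
[439 294  20  18 302] [448.2616 302.1788] [ 0.4415 -0.2827  0.066 ]
scale [array([ 0.6095, -0.3275,  0.055 ]), array([ 0.4063, -0.3341,  0.055 ]), array([ 0.3967, -0.0582,  0.055 ])] 0.20327544573504674 0.27603049470353996 0.03254624047582251
sidejar [ 0.5409 -0.3642  0.085 ] panjar [ 0.4654 -0.1323  0.137 ] plant [ 0.7489 -0.0209  0.12  ]
T {'fx': 371.64829954431775, 'fy': 371.64829954431775, 'cx': 317.4789371634144, 'cy': 235.78512610360335, 'T_tool_cam': array([[ 0.0005, -0.9692, -0.2462,  0.0686],
       [ 1.    ,  0.0006, -0.0006,  0.0013],
       [ 0.0007, -0.2462,  0.9692, -0.1663],
       [ 0.    ,  0.    ,  0.    ,  1.    ]])}
```

```bash
python3 -m jog '[[0,0,0,-2.5,0,0,1.32],[0,0,0,-2.5,0,0,1.32],[0,0,0,-2.5,0,0,1.32],[0,0,0,-2.5,0,0,1.32],[0,3.8,-3,0,0,0,0],[0,3.8,-3,0,0,0,0],[0,3.8,-3,0,0,0,0],[0,3.8,-3,0,0,0,0],[0,3.8,-3,0,0,0,0],[0,0,-5,0,0,0,0],[0,0,-5,0,0,0,0],[0,0,-5,0,0,0,0],[0,0,-5,0,0,0,0],[0,0,-5,0,0,0,0],[0,0,-5,0,0,0,0],[0,0,-5,0,0,0,0],[0,0,-5,0,0,0,0],[0,0,-5,0,0,0,0],[0,0,-5,0,0,0,0],[0,0,0,0,0,0,0]]'; python3 - <<'E'
from h import *
import cv2
o=get_obs();im=read_camera('wrist')
cv2.imwrite('pics/w1.png',im[:,:,::-1]);np.save('w1.npy',np.r_[o['eef_pos'],o['tool_rot']]);print(o)
E
```

```text
time: 2.6
eef_pos: [0.4693, 0.0338, 0.3181]
tool_rot: [-3.129, 0.268, 0.002]
ft_force: [-0.0, -0.2, -0.6]
width: 0.008
gripper_force: 0.0
{'time': 2.6, 'joint_positions': array([-3.77008702e-02, -2.42007290e-01,  1.66754190e+00,  7.30826892e-04,
        1.71701662e+00,  1.70424923e+00]), 'joint_vel': array([-0.06864175, -0.00907306,  0.00695995, -0.02888036,  0.00445446,
       -0.05180449]), 'joint_torque': array([  2.08121605, -37.39051223, -50.19017458,   0.56658989,
        -0.16744067,   0.96929971]), 'eef_pos': array([0.46927874, 0.03380891, 0.31814147]), 'tool_rot': array([-3.12943605e+00,  2.68295780e-01,  1.55802782e-03]), 'ft_force': array([-0.04260759, -0.18790989, -0.55607132]), 'moment': array([ 0.04095023,  0.04897844, -0.02334263]), 'gripper_force': 0.0, 'width': 0.008474144653883674}
```

View pics/w1.png

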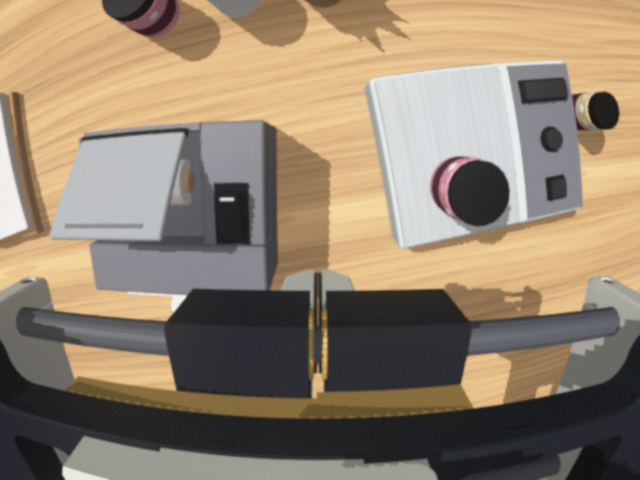

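The wrist view confirms the layout: rocker (217–248, 184–243), white bar (227,199), bar key (542,91), cover's front edge (53,237)–(160,240). Next I'll cross-check the positions from this view.

```bash
cat >> h.py <<'E'
from scipy.spatial.transform import Rotation as Ro
def wpx(pose,uv,z):
    c=camera_params('wrist');d=np.array([(uv[0]-c['cx'])/c['fx'],(uv[1]-c['cy'])/c['fy']]);r=np.linalg.norm(d)
    v=np.r_[d/r*np.sin(r),np.cos(r)];T=c['T_tool_cam'];R=Ro.from_rotvec(pose[3:]).as_matrix()
    o=R@T[:3,3]+pose[:3];v=R@T[:3,:3]@v;return o+v*(z-o[2])/v[2]
E
python3 - <<'E'
from h import *
np.set_printoptions(precision=4,suppress=True)
p=np.load('w1.npy')
print('rocker',[wpx(p,u,z) for u,z in(((217,184),.137),((248,185),.137),((247,243),.12),((217,243),.12))])
print('bar white w/top',wpx(p,(227,199),.136),px('top',(215.5,273.7),.136))
print('barkey',wpx(p,(542,91),.066),'round',wpx(p,(551,139),.066),'sq',wpx(p,(556,188),.066),'hinge ends',wpx(p,(82,137),.121),wpx(p,(186,131),.121))
print('edge',wpx(p,(53,237),.197),wpx(p,(160,240),.197))
E
```

```text
rocker [array([0.5169, 0.1229, 0.137 ]), array([0.5102, 0.093 , 0.137 ]), array([0.4504, 0.1101, 0.12  ]), array([0.4558, 0.1419, 0.12  ])]
bar white w/top [0.5007 0.1164 0.136 ] [0.4995 0.1163 0.136 ]
barkey [ 0.5698 -0.2713  0.066 ] round [ 0.5074 -0.2766  0.066 ] sq [ 0.4428 -0.2795  0.066 ] hinge ends [0.6025 0.2767 0.121 ] [0.5757 0.1492 0.121 ]
edge [0.5073 0.2866 0.197 ] [0.4842 0.1668 0.197 ]
```

```bash
python3 -m jog '[[0,0,-4,0,0,0,0],[0,0,-5,0,0,0,0],[0,0,-5,0,0,0,0],[0,0,-4,0,0,0,0],[0,0,-1.5,2,0,0,0],[0,0,0,4,0,0,0],[0,0,0,3,0,0,0],[0,0,0,1,0,0,0],[0,0,0,1,0,0,0],[0,0,0,1,0,0,0],[0,0,0,1,0,0,0],[0,0,0,1,0,0,0],[0,0,0,0,0,0,0]]'
```

```text
time: 4.28
eef_pos: [0.5031, 0.2227, 0.1776]
tool_rot: [3.129, -0.276, -0.002]
ft_force: [-0.2, -0.8, 0.1]
width: 0.005
gripper_force: 0.0
```

```bash
python3 -m jog '[[0,0,0,1,0,0,0],[0,0,0,1,0,0,0],[0,0,0,0.5,0,0,0]]';python3 -m jog '[[0,0,0,1,0,0,0],[0,0,0,1,0,0,0],[0,0,0,0.5,0,0,0]]'; python3 - <<'E'
from h import *
import cv2
im=read_camera('side');cv2.imwrite('pics/s2.png',cv2.resize(im[100:260,180:380],None,fx=3,fy=3)[:,:,::-1])
E
```

```text
time: 4.65
eef_pos: [0.5031, 0.2228, 0.1525]
tool_rot: [3.129, -0.276, -0.002]
ft_force: [-0.2, 0.5, 0.3]
width: 0.001
gripper_force: 0.4
time: 5.03
eef_pos: [0.5032, 0.2227, 0.1276]
tool_rot: [3.129, -0.276, -0.002]
ft_force: [-0.8, 1.0, 1.2]
width: 0.007
gripper_force: 0.5
```

View pics/s2.png

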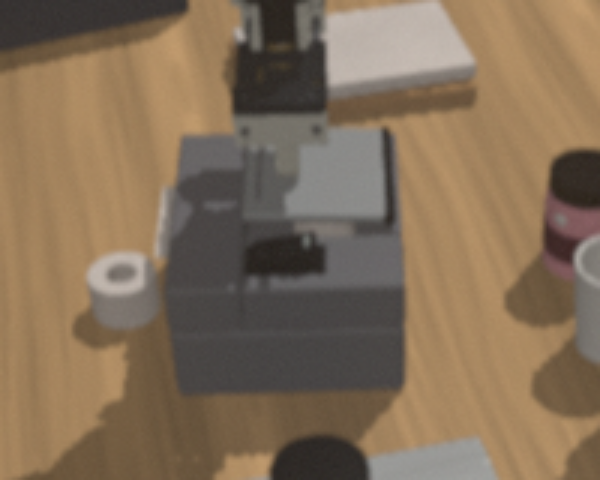

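The side view shows the cover nearly flat under the fingertips. I'll press on to the firm stop.

```bash
python3 -m jog '[[0,0,0,0.4,0,0,0],[0,0,0,0.3,0,0,0]]';python3 -m jog '[[0,0,0,0.2,0,0,0],[0,0,0,0.2,0,0,0],[0,0,0,0,0,0,0]]'
```

```text
time: 5.32
eef_pos: [0.5038, 0.2229, 0.1229]
tool_rot: [-3.129, 0.276, -0.001]
ft_force: [-10.6, -3.2, 23.2]
width: 0.006
gripper_force: 11.8
time: 5.7
eef_pos: [0.504, 0.223, 0.1226]
tool_rot: [-3.129, 0.276, -0.002]
ft_force: [-20.0, -7.5, 36.6]
width: 0.004
gripper_force: 18.4
```

```bash
python3 -m jog '[[0,0,0,-1,0,0,0],[0,0,0,-4,0,0,0],[0,0,0,-3,0,0,0],[0,0.9,4.7,0,0,0,0],[0,1,5,0,0,0,0],[0,0,1,1,0,0,0],[0,0,0,1,0,0,0],[0,0,0,0,0,0,0]]'; python3 - <<'E'
from h import *
import cv2
np.set_printoptions(precision=4,suppress=True)
o=get_obs();im=read_camera('wrist');np.save('w2.npy',np.r_[o['eef_pos'],o['tool_rot']])
cv2.imwrite('pics/w2.png',im[:,:,::-1])
t=read_camera('top');cv2.imwrite('pics/t2.png',t[:,:,::-1]);print(o['eef_pos'])
E
```

```text
time: 6.7
eef_pos: [0.5026, 0.115, 0.1761]
tool_rot: [3.129, -0.275, -0.004]
ft_force: [-0.2, -0.1, -0.2]
width: 0.007
gripper_force: 0.0
[0.5026 0.115  0.1761]
```

View pics/w2.png

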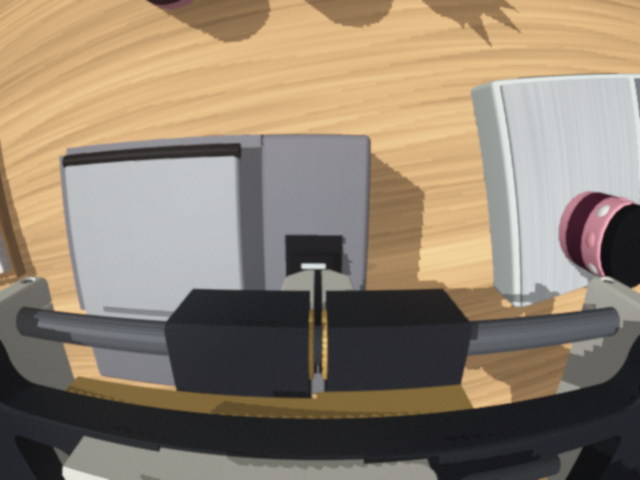

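```bash
python3 - <<'E'
from h import *
np.set_printoptions(precision=4,suppress=True)
p=np.load('w2.npy')
for u,z in(((286,236),.137),((342,236),.137),((314,266),.137),((286,236),.12),((342,236),.12)): print(u,z,wpx(p,u,z))
E
```

```text
(286, 236) 0.137 [0.522  0.1291 0.137 ]
(342, 236) 0.137 [0.5164 0.0976 0.137 ]
(314, 266) 0.137 [0.5014 0.1165 0.137 ]
(286, 236) 0.12 [0.518  0.1313 0.12  ]
(342, 236) 0.12 [0.5119 0.0972 0.12  ]
```

The cover is flat shut, and the white bar at (314,266) puts the switch-on end at about (0.502, 0.116), right below the fingertips. Pressing down.

```bash
python3 -m jog '[[0,0,-0.1,2,0,0,0],[0,0,0,1.5,0,0,0],[0,0,0,0.5,0,0,0],[0,0,0,0,0,0,0]]'; python3 -m jog '[[0,0,0,0.3,0,0,0],[0,0,0,0.2,0,0,0],[0,0,0,0,0,0,0]]'; python3 -m jog '[[0,0,0,0.1,0,0,0],[0,0,0,0.1,0,0,0],[0,0,0,0,0,0,0]]'
```

```text
time: 7.3
eef_pos: [0.5035, 0.1153, 0.1374]
tool_rot: [3.129, -0.276, -0.001]
ft_force: [-0.3, -0.0, -0.6]
width: 0.008
gripper_force: 0.0
time: 7.68
eef_pos: [0.5045, 0.1152, 0.1334]
tool_rot: [-3.129, 0.276, -0.003]
ft_force: [2.1, -0.1, 2.5]
width: 0.004
gripper_force: 1.3
time: 8.05
eef_pos: [0.5041, 0.1151, 0.1309]
tool_rot: [-3.129, 0.276, -0.001]
ft_force: [3.0, -0.0, 3.6]
width: 0.008
gripper_force: 1.9
```

```bash
python3 -m jog '[[0,0,0,0.2,0,0,0],[0,0,0,0.1,0,0,0],[0,0,0,0,0,0,0]]'; python3 -m jog '[[0,0,0,0.2,0,0,0],[0,0,0,0,0,0,0]]'
```

```text
time: 8.43
eef_pos: [0.5043, 0.1151, 0.1282]
tool_rot: [-3.129, 0.276, -0.002]
ft_force: [4.1, -0.8, 5.3]
width: 0.003
gripper_force: 3.0
time: 8.68
eef_pos: [0.5046, 0.1152, 0.1278]
tool_rot: [-3.129, 0.276, -0.003]
ft_force: [-2.0, -1.4, 16.8]
width: 0.005
gripper_force: 8.3
```

```bash
python3 -m jog '[[0,0,0,0.1,0,0,0],[0,0,0,-1,0,0,0],[0,0,0,-4,0,0,0],[0,0,0,-5,0,0,0],[0,1.66,4.7,0,0,0,0],[0,1.66,4.7,0,0,0,0],[0,1.66,4.7,0,0,0,0],[0,1.66,4.7,0,0,0,0],[0,1.66,4.7,0,0,0,0],[0,1.66,4.7,0,0,0,0],[0,1.66,4.7,0,0,0,0],[0,1.66,4.7,0,0,0,0],[0,0,0,0,0,0,-1.17],[0,0,0,4,0,0,-1.18],[0,0,0,4,0,0,0],[0,0,0,0,0,0,0]]'; python3 - <<'E'
from h import *
import cv2
o=get_obs();im=read_camera('wrist');np.save('w3.npy',np.r_[o['eef_pos'],o['tool_rot']])
w=cv2.resize(im,(533,400));t=read_camera('top')[200:350,80:265];t=cv2.resize(t,None,fx=1.4,fy=1.4)
cv2.imwrite('pics/t3.png',cv2.resize(read_camera('top')[200:350,80:280],None,fx=4,fy=4)[:,:,::-1])
cv2.imwrite('pics/w3.png',im[:,:,::-1])
E
```

```text
time: 10.68
eef_pos: [0.5652, -0.2761, 0.1392]
tool_rot: [-3.136, -0.045, 0.014]
ft_force: [-0.9, 0.1, -0.2]
width: 0.008
gripper_force: 0.0
```

View pics/t3.png

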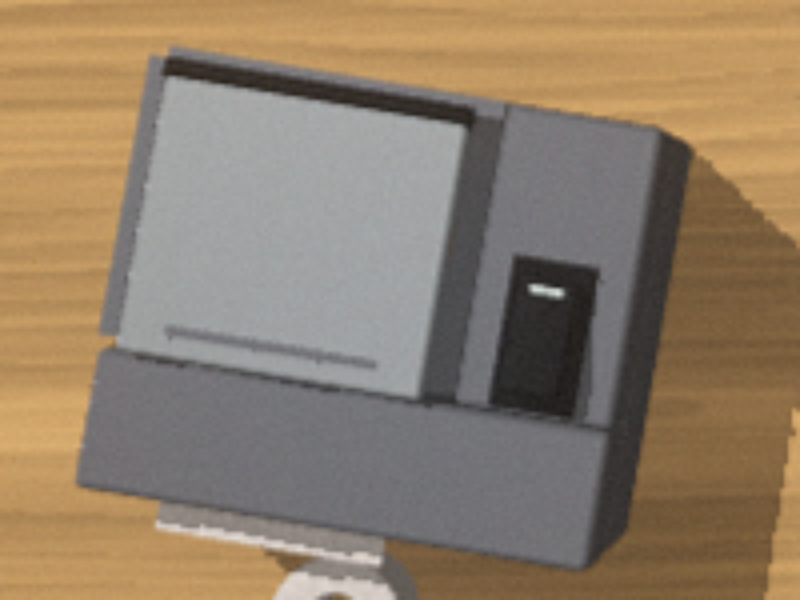

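View pics/w3.png

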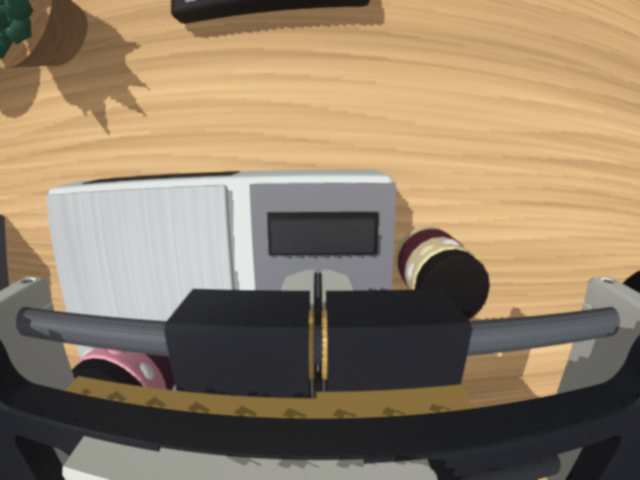

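The cover lies flat and the rocker's rear end is down. The bar key shows at (268–378, 212–255), and the side jar at (450,285), right of the fingers and below the gripper's body.

```bash
python3 - <<'E'
from h import *
np.set_printoptions(precision=4,suppress=True)
p=np.load('w3.npy')
q=np.array([wpx(p,u,.067) for u in((268,212),(378,212),(378,255),(268,255))]);print(q,q.mean(0))
print(wpx(p,(452,283),.085))
o=get_obs();print(o['eef_pos'],o['tool_rot'])
E
```

```text
[[ 0.5879 -0.2435  0.067 ]
 [ 0.5902 -0.3157  0.067 ]
 [ 0.5606 -0.3178  0.067 ]
 [ 0.5583 -0.2434  0.067 ]] [ 0.5743 -0.2801  0.067 ]
[ 0.5478 -0.3669  0.085 ]
[ 0.5692 -0.2785  0.1463] [3.1406 0.0458 0.0018]
```

```bash
python3 -m jog '[[0,0.2,0,3,0,0,0],[0,0,0,3,0,0,0],[0,0,0,1.2,0,0,0],[0,0,0,0,0,0,0]]';python3 -m jog '[[0,0,0,0.4,0,0,0],[0,0,0,0.3,0,0,0],[0,0,0,0,0,0,0]]';python3 -m jog '[[0,0,0,0.2,0,0,0],[0,0,0,0.2,0,0,0],[0,0,0,0,0,0,0]]'
```

```text
time: 11.32
eef_pos: [0.5709, -0.2783, 0.0733]
tool_rot: [3.141, 0.046, 0.0]
ft_force: [-1.0, 0.3, 0.5]
width: -0.0
gripper_force: 0.0
time: 11.7
eef_pos: [0.5713, -0.2786, 0.0664]
tool_rot: [3.14, 0.046, 0.002]
ft_force: [0.8, 0.0, 1.5]
width: 0.006
gripper_force: 0.9
time: 12.08
eef_pos: [0.5713, -0.2786, 0.0628]
tool_rot: [3.14, 0.046, 0.002]
ft_force: [-0.4, 0.5, 7.5]
width: 0.002
gripper_force: 3.8
```

```bash
python3 -m jog '[[0,0,0,0.2,0,0,0],[0,0,0,0,0,0,0],[0,0,0,0,0,0,0],[0,0,0,0,0,0,0]]';python3 -m jog '[[0,0,0,-1,0,0,0],[0,0,0,-4,0,0,0],[0,0,0,-5,0,0,0],[0,0,0,-5,0,0,0],[0,0,0,-3,0,0,0],[0,0,0,0,0,0,0],[0,0,0,0,0,0,0]]'; python3 - <<'E'
import cv2
from h import *
cv2.imwrite('pics/s4.png',read_camera('side')[:,:,::-1])
E
```

```text
time: 12.58
eef_pos: [0.5714, -0.2786, 0.0625]
tool_rot: [3.14, 0.046, 0.002]
ft_force: [-6.5, 3.0, 20.0]
width: 0.006
gripper_force: 9.7
time: 13.45
eef_pos: [0.57, -0.2778, 0.2378]
tool_rot: [-3.14, -0.046, 0.003]
ft_force: [-0.1, 0.1, -0.0]
width: 0.005
gripper_force: 0.0
```

View pics/s4.png

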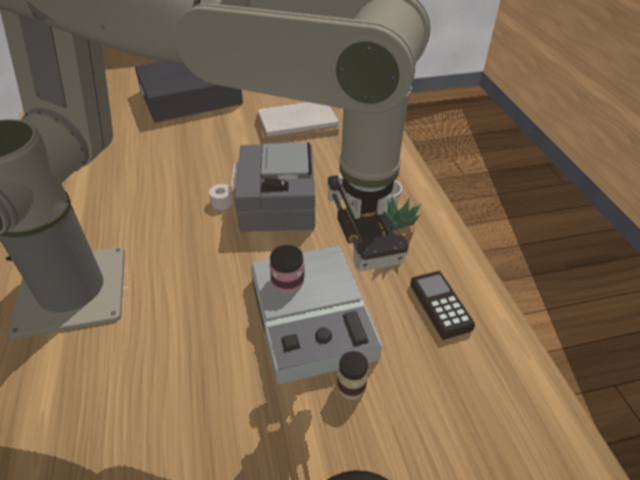

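The side view shows the cover shut (285,160), the key sprung back (357,327), all visible bystanders where they stood, and the arm clear.

```bash
python3 -c "from bench import *;print(job_done())"
```

```text
the job is handed in; nothing more can be done
None
```

I pushed the printer cover fully shut, switched the rocker on, then pressed the bar key to its stop and released it. The other keys and the jars were left alone, and I handed the job in at about 13.5 s of robot time.

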